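# Hold the amber shield open over a blue-light viewer

### The job

A colleague is about to pick glowing colonies on the blue-light viewer. First lift the toppled white bottle and set it down upright in its spill tray, without dropping it. Then take the viewer's amber shield by its black handle, raise it to 50 degrees from closed and keep holding it there (it falls shut by itself, and must not slam): the program finishes while the gripper is still holding the handle. Leave the petri dish and the other things on the bench where they are.

Things in the scene. Friction and masses are not known exactly. Their poses are not given: they have to be found in the camera images.
- bottle: White plastic bottle with a blue screw cap, 100 to 210 g, that lies on its side on the bench: 98 mm tall, body 54 mm in diameter for the first 82 mm from the base, then the cap 36 mm in diameter. Origin: centre of the underside; its z axis runs from the base to the cap along the bottle. It rolls easily.
- tray: White spill tray fixed to the bench, outside 150 mm along its x by 120 mm along its y, rim 20 mm above the bench, walls 4 mm, inner floor 4 mm above the bench. Origin: centre of the underside, on the bench. Empty, level.
- viewer: Blue-light viewer: white housing 230 mm deep (its x) by 220 mm wide (its y) with a lit blue plate on top at z = 65.5 mm, fixed to the bench. Origin: centre of the underside. Its x axis points from its front to its rear edge, level; its front faces roughly towards the robot.
- shield_hinge (a point): Middle of the shield's hinge line at the rear of the viewer, at [108, 0, 66] mm in the viewer's frame; the hinge line runs along the viewer's y axis.
- shield (a joint): Angle of the amber shield in rad: 0 closed (level), growing as its front edge rises towards the rear; stops at 1.4. 50 degrees is 0.873. Loose hinge: it falls shut from any angle when released. The shield with its handle weighs 320 g; it is 214 mm from the hinge line to its front edge, 204 mm wide, its top 30 mm above the hinge line when closed.
- shield_grip: Black D-shaped handle on top of the shield near its front edge. Origin: the middle of its round bar, which is 12 mm thick, 84 mm long and parallel to the hinge line (its own y axis). Closed, the bar's centre lies 190 mm in front of the hinge line and 68 mm above it (134 mm above the bench), 38 mm above the top face of the shield; it swings on the hinge with the shield, so its axes tilt with it.
- retort_stand: Grey retort stand fixed on the bench behind the tray. Origin: on the bench under its clamp; its x axis points away from the robot. Base plate 140 mm (x) by 210 mm (y), 12 mm thick, from x = -28 to 113 mm; upright rod at x = 88 mm; a clamp arm 280 mm above the bench reaches forward from the rod to a 54 mm wide claw that ends at x = -113 mm. Mind it with the wrist.
- petri: Clear petri dish, 66 mm across, 15 mm high, loose on the lit plate under the shield; origin: centre of the underside. To be left alone.
- amber_bottle: Amber bottle with a blue cap, 54 mm in diameter, 120 mm tall, standing on the bench beyond the tray on the left; origin: centre of the underside. To be left alone.
- timer: White timer, 66 x 62 x 18 mm, on the bench to the right; origin: centre of the underside. To be left alone.
- marker: Blue marker with a black cap, 137 mm long, 17 mm thick, lying near the bench's front edge; origin: its middle, underside. To be left alone.
There are look-alikes about, which are no part of the job. Several things have the shape of the bottle; the one meant has the colours described above.

How it is judged (in metres and radians):
On the way, in this order (a step that is already met when the one before it is completed fails the run):
1. the white bottle stands upright in the spill tray, let go (angle between bottle's own z axis and vertical below 0.1 rad and x of bottle in the frame of tray between -0.047 and 0.047 m and y of bottle in the frame of tray between -0.032 and 0.032 m and height (world z) of bottle below 0.008 m and linear speed of bottle below 0.03 m/s and contact force between the fingers and bottle below 0.05 N), for 0.3 s.
2. the shield is held by its handle at 50 degrees (value of joint shield between 0.785 and 0.96 rad and contact force between the fingers and shield_grip above 0.7 N), for 0.3 s.
At the end, for the whole second after the job is handed in: The shield is held still at 50 degrees (45 to 55) by the fingers on its black handle; the white bottle stands upright (within 6 degrees) on the floor of the spill tray, wholly inside it and let go; the petri dish (within 20 mm), amber bottle, timer and marker (within 30 mm) are where they were (all of step 2 and velocity of joint shield between -0.05 and 0.05 rad/s and contact force between bottle and tray above 0.3 N and angle between bottle's own z axis and vertical below 0.1 rad and x of bottle in the frame of tray between -0.047 and 0.047 m and y of bottle in the frame of tray between -0.032 and 0.032 m and height (world z) of bottle below 0.008 m and linear speed of bottle below 0.03 m/s and distance of petri from where it was at the start of the episode below 0.02 m and distance of each of amber_bottle, timer, marker from where it was at the start of the episode below 0.03 m); the arm keeps its last pose, push and grip.
It fails at once if the white bottle was dropped (from more than about 25 mm) or flung (contact force between the fingers and bottle below 0.05 N and linear speed of bottle above 0.7 m/s).
It fails at once if the shield slammed shut (value of joint shield below 0.15 rad and velocity of joint shield below -2 rad/s).
It fails at once if a bystander was knocked away or over (distance of petri from where it was at the start of the episode above 0.03 m or distance of any of amber_bottle, timer, marker from where it was at the start of the episode above 0.04 m or angle between amber_bottle's own z axis and vertical above 0.5 rad).
It also fails if it takes over 69 s, if anything falls off the work surface, if the arm or the gripper's body presses on something with over 40 N, if the wrist force passes 120 N, or if a joint passes its speed limit or range.

### The arm

A 7-joint arm with a two-finger parallel gripper is mounted at the origin on a cart in front of the work surface, level with it; the furniture and walls round the work are solid. World frame = base frame: x ahead of the robot, y to its left, z up, the work surface at z = 0. Lengths are in mm, angles in rad, forces in N, time in s.
With the tool pointing down it reaches from about 400 to 875 mm from the base axis. Payload 4.4 kg.
Tool frame: the origin (TCP) lies on the centre line of the jaws, within the pads' length; the fingertips stand 25 mm ahead of it and the grasp point (between the pads) lies 6 mm ahead of it (ctrl.finger_overhang is the distance from the TCP to the fingertips, in mm); z points along the fingers, y is the line along which they close (so a half turn about z gives the same grasp; the last joint's range is limited). The gripper opens to 85 mm and grips with 20 to 120 N. Pads are 22 mm wide; open, the fingers measure 114 mm over their backs; the gripper's body (76 mm by 85 mm) begins 54 mm behind the grasp point. The pads swing forward as they close: fully open they stand 13 mm farther back than shut.
Start: joints at [1.097, 0.628, 0.038, 1.517, -0.027, 0.996, -0.02], TCP at [257.811, -596.7, 256.313] pointing down, gripper open.
Joint ranges: [-3.06, 3.06], [-0.37, 2.12], [-1.25, 1.32], [0.18, 2.47], [-1.1, 4.24], [0.23, 1.98], [-2.94, 2.94]. Speed limits (rad/s): [2.57, 2.57, 3.14, 3.14, 3.14, 3.14, 3.14].

### API

Orientations are given as [roll, pitch, yaw] about the fixed x, y, z axes, in that order (R = Rz(yaw) Ry(pitch) Rx(roll)).
In Python, from cell import ctrl gives the robot as it stands. The module is installed in compiled form; this text tells all that it offers.
- The arm moves only by the tool play_rows, never from a script. Its argument "targets" is a list of rows, each a list of 5 numbers: the closure, from 0 (fully open) to 1 (shut), then the shift along the tool's x, y, z in cm, then the turn about the tool's z in degrees. In form: [[gripper, dx, dy, dz, spin], ...]. A call has 1 to 10 rows; each row is the pose to reach, as a shift and turn from the pose commanded when the call began, along the tool's axes at that moment; what a row does not reach only later rows make up. A row lasts 1/10 s, in which the tool goes at most 50 mm and 8.59 degrees, less where a joint would pass 70% of its speed; a pose out of reach is approached as far as the arm can. A call with a gripper value outside its range is refused whole. The fingers move at their own pace and stop on an object; the grip force is fixed at half the most. Time passes only in rows, so rows that repeat a pose let the fingers close. It gives the time, the measured TCP pose, the force, the opening and the grip force at its end, in the units of the state.
- ctrl.read_state(): the state, without advancing time (a new reading comes with each control period).
- ctrl.get_image(name): name is "scene" or "top" or "wrist"; returns (picture, depth): 420x560x3 uint8, red, green, blue; 420x560 float32, mm along the optical axis (not along the pixel's ray), 0 where there is no reading.
- ctrl.calibration(name): a dict with "vfov" (degrees; the focal length in pixels is half the picture's height over the tangent of half this angle, whatever the lens; pixels are square), "cx", "cy" (the principal point, pixels), "extrinsics" (4x4, takes a point from camera to world coordinates); the wrist camera has in their place "mount" (4x4, takes a point from camera to tool coordinates, whose origin is the TCP and whose axes are the flange's). Camera axes: x right, y down, z forward; pixel columns grow to the right and rows downward; lengths in mm; the calibration is good to about 2 mm. A picture is of the moment at which its call begins: read the wrist's pose just before it. calibration takes no time and is no camera call.
- ctrl.finish_job(): hands the job in; it is judged then, once.
Trained networks look in the newest picture that a camera, given by its name, has taken for a name from the list of things; names that differ only in an ending like _2 or _b are one class to them, and where a whole thing is asked for, a point or a joint stands for the part that bears it (a point fixed in the world has none). Each returns a list of dicts, best first, with "confidence" (0 to 1); they miss things now and then, are a little off and sometimes report something else, mostly with a low value. They report only what shows in the picture. A call takes as long as a camera call. They do not tell look-alikes from the thing itself.
- ctrl.search_frame(camera, name): "bbox" ([left, top, right, bottom] in pixels, round what is visible of it).
- ctrl.trace(camera, name): "pixels" (420x560 bool, what is visible of it) and "bbox" ([left, top, right, bottom] in pixels, round what is visible of it).
The state is a dict: "clock": time; "qpos": joint angles; "qd": joint speeds; "tau": joint torques, N m; "eef_pos": TCP position; "tool_rot": TCP orientation; "force": force on the tool from outside, world axes, zero at the start; "torque": the same for the moment, N m; "width": finger opening in mm; "gripper_force": force on a finger pad.
Only numpy, scipy, OpenCV 4.12 (cv2) and the standard library are available. Lean on these libraries where they do the work, as an engineer would, in place of code of your own. Each camera call takes 0.05 s, during which the arm holds its last target. There are 200 camera calls.

## Working session

There is one attempt and no reset: what is moved stays moved. The work goes in short steps, Python scripts to look and compute and a tool call to move; the robot and the scene stay as the last step left them, time stands still between calls to the robot, and variables do not carry over. Pictures are saved under pics/ and viewed, at most 10 in all, crops included, and the job is handed in when it is done.

Besides the shell and the picture viewer there is one more tool, called after "Emit:" by a JSON object that holds its "op" and its "data", one argument or row to a line. play_rows: Moves the arm, as the interface text tells. Its arguments: {"type":"object","properties":{"targets":{"type":"array"}},"required":["targets"]}

```bash
mkdir -p pics; cat > h.py <<'E'
import numpy as np, cv2
from cell import ctrl
from scipy.spatial.transform import Rotation as R
def tool():
    s=ctrl.read_state(); T=np.eye(4); T[:3,:3]=R.from_euler('xyz',s['tool_rot']).as_matrix(); T[:3,3]=s['eef_pos']; return T
def ext(n):
    c=ctrl.calibration(n)
    return c, (tool()@np.array(c['mount']) if n=='wrist' else np.array(c['extrinsics']))
def look(n,f=None):
    c,E=ext(n); p,d=ctrl.get_image(n)
    if f: cv2.imwrite('pics/'+f,p[:,:,::-1])
    F=210/np.tan(np.radians(c['vfov'])/2)
    v,u=np.mgrid[:420,:560]
    P=np.stack([(u-c['cx'])/F*d,(v-c['cy'])/F*d,d,np.ones_like(d)],-1)@E.T
    P=P[...,:3]; P[d==0]=np.nan
    return p,d,P
E
python3 - <<'E'
from h import *
np.set_printoptions(precision=1,suppress=True)
print(ctrl.read_state(), ctrl.calibration('wrist'))
for n in ['scene','top']:
    p,d,P=look(n,n+'.png')
    np.save(n+'P.npy',P)
    for o in ['bottle','tray','viewer','shield_grip','retort_stand','amber_bottle','timer','marker','petri']:
        for r in ctrl.trace(n,o)[:4]:
            q=P[r['pixels']]; q=q[~np.isnan(q[:,0])]
            print(n,o,round(r['confidence'],2),r['bbox'],np.median(q,0) if len(q) else '',np.percentile(q,2,axis=0) if len(q) else '',np.percentile(q,98,axis=0) if len(q) else '')
E
```

```text
{'clock': 0.0, 'qpos': array([ 1.1,  0.6,  0. ,  1.5, -0. ,  1. , -0. ]), 'qd': array([-0., -0., -0.,  0., -0.,  0.,  0.]), 'tau': array([ -0. , -56.3,   1.2, -19.3,   0. ,   0. ,  -0. ]), 'eef_pos': array([ 257.6, -596.2,  255.4]), 'tool_rot': array([-3.1,  0. ,  0.4]), 'force': array([-0.1, -0.4, -0.1]), 'torque': array([-0.,  0.,  0.]), 'gripper_force': 0.0, 'width': 85.53405091612565} {'vfov': 60.39470744542476, 'cx': 276.16107293579176, 'cy': 209.49884643797125, 'mount': array([[  -0. ,   -0.9,   -0.3,   82.7],
       [   1. ,   -0. ,   -0. ,    1.2],
       [   0. ,   -0.3,    0.9, -117.3],
       [   0. ,    0. ,    0. ,    1. ]])}
scene bottle 0.89 [257.2, 217.7, 276.4, 250.2] [596.3  45.7  44.8] [571.   -3.4  17.9] [634.2  85.8  55.6]
scene bottle 0.88 [287.2, 237.5, 310.9, 269.3] [469.8  67.8  44.7] [446.3  12.1   2.4] [505.6 108.3  56. ]
scene tray 0.63 [207.9, 286.3, 278.6, 340.7] [499.6 308.3   5.3] [418.6 236.6   0.5] [578.1 380.2  21.2]
scene viewer 0.73 [367.9, 177.0, 384.0, 187.6] [ 425.1 -433.4   16.7] [ 396.1 -469.9    7.1] [ 456.3 -409.4   21.2]
scene viewer 0.64 
[... 986 characters left out ...]
.8]
top viewer 0.74 [306.2, 151.9, 374.3, 242.1] [ 571.  -235.3   94. ] [ 450.7 -321.6   37.1] [ 706.8 -117.1  135.4]
top shield_grip 0.47 [324.1, 199.8, 352.3, 220.7] [ 526.4 -197.3  135.6] [ 490.2 -231.1   96.6] [ 565.7 -156.1  145.6]
top amber_bottle 0.72 [323.5, 199.8, 349.4, 221.7] [ 527.8 -201.   134.9] [ 490.1 -231.1   91.3] [ 563.2 -156.2  145.2]
top amber_bottle 0.7 [144.2, 202.3, 161.9, 220.0] [599.  454.5  73. ] [583.5 437.5  14.6] [625.  479.9 123.7]
top amber_bottle 0.48 [323.6, 236.3, 330.2, 272.3] [ 399.9 -137.4   13.5] [ 332.  -149.1    3.6] [ 456.3 -127.9   21.9]
top marker 0.64 [325.1, 238.8, 328.4, 272.9] [ 381.9 -137.2   12.7] [ 331.4 -147.8   -4.8] [ 451.1 -126.2   21.8]
```

```bash
python3 - <<'E'
import cv2,numpy as np
a=cv2.imread('pics/scene.png');b=cv2.imread('pics/top.png')
c=cv2.resize(a[140:360,190:400],None,fx=2.7,fy=2.7,interpolation=cv2.INTER_CUBIC)
d=cv2.resize(b[140:290,130:400],None,fx=2.9,fy=2.9,interpolation=cv2.INTER_CUBIC)
cv2.imwrite('pics/sc.png',c);cv2.imwrite('pics/tc.png',d)
E
```

```text
(no output)
```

View pics/sc.png

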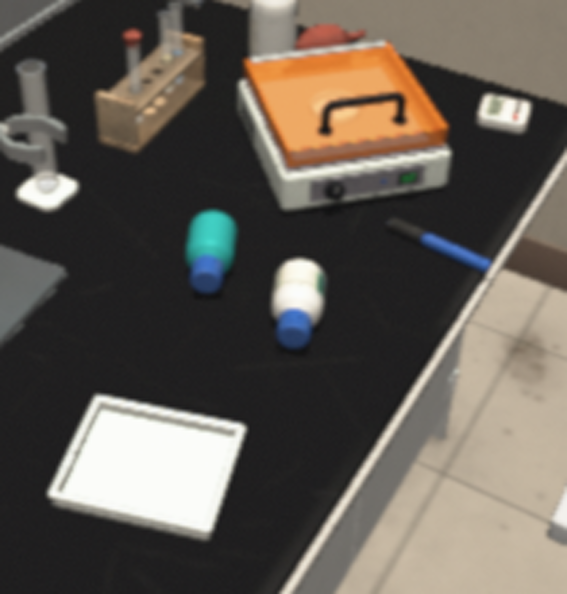

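View pics/tc.png

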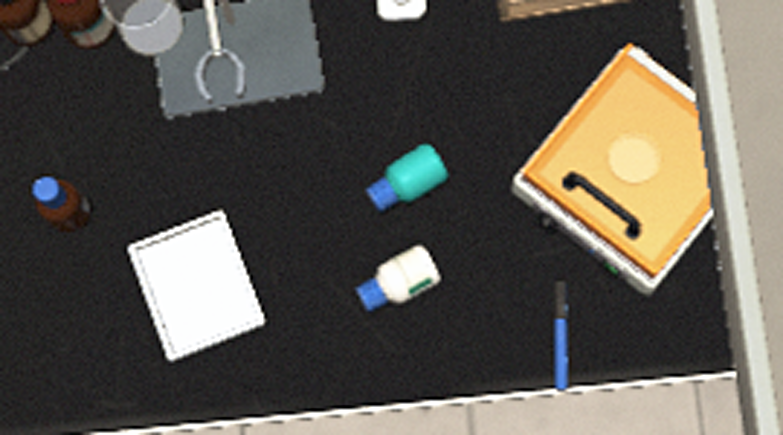

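Scene: the white bottle lies in the middle at crop (300,300) with its cap to the left. The teal bottle behind it is a look-alike. The tray is at lower left, the viewer has a black handle, and the retort claw is behind the tray. Next I'll compute the poses.

```bash
cat >> h.py <<'E'
def go(p,yaw=None):
    """shift in cm (tool axes) and spin deg to reach world p, tool x axis heading yaw (deg, mod 180)"""
    T=tool(); d=T[:3,:3].T@(np.array(p)-T[:3,3])/10
    h=np.degrees(np.arctan2(T[1,0],T[0,0])); s=0
    if yaw is not None:
        s=-((yaw-h+90)%180-90)   # tool z is down
    print('shift',d.round(2),'spin',round(s,1),'| heading now',round(h,1),'tcp',T[:3,3].round(1),'q7',ctrl.read_state()['qpos'].round(2))
E
python3 - <<'E'
from h import *
np.set_printoptions(precision=1,suppress=True)
from scipy.spatial.transform import Rotation as R
for n in ['scene','top']:
    P=np.load(n+'P.npy'); im=cv2.imread(f'pics/{n}.png'); hsv=cv2.cvtColor(im,cv2.COLOR_BGR2HSV)
    x,y,z=P[...,0],P[...,1],P[...,2]
    box=(x>430)&(x<525)&(y>-10)&(y<130)&(z>12)
    blue=box&(hsv[...,1]>130)&(hsv[...,0]>100); wh=box&(hsv[...,1]<90)&(hsv[...,2]>120)
    b,w=np.nanmean(P[blue],0),np.nanmean(P[wh],0)
    print(n,'cap',b,'body',w,blue.sum(),wh.sum(),'dir',np.degrees(np.arctan2(*(b-w)[[1,0]])), 'z max',P[box][:,2].max())
    # tray
    t=(x>400)&(x<600)&(y>220)&(y<400)&(z>-5)&(z<26)&(hsv[...,2]>150)&(hsv[...,1]<60)
    print('tray',cv2.minAreaRect(P[t][:,:2].astype(np.float32)))
    v=(x>420)&(x<760)&(y>-400)&(y<-80)&(z>80)&(z<150)
    print('shield',cv2.minAreaRect(P[v&(z<100)][:,:2].astype(np.float32)),'bar',)
    g=v&(z>120); q=P[g]; c=q.mean(0); u,s_,vt=np.linalg.svd(q-c,full_matrices=False); print(c,vt[0],np.degrees(np.arctan2(vt[0][1],vt[0][0])),len(q), q.min(0),q.max(0))
    k=(y>200)&(y<420)&(x>400)&(z>150); print('claw',np.nanpercentile(P[k],[1,50,99],axis=0) if k.any() else None)
go([470,55,200],120)
E
```

```text
scene cap [458.3  99.   34.7] body [478.1  53.6  47.5] 140 319 dir 113.58675115418932 z max 58.00769039455088
tray ((503.1850280761719, 302.7806701660156), (163.93898010253906, 146.46385192871094), 15.733612060546875)
shield ((627.3495483398438, -290.18634033203125), (205.02188110351562, 334.0050048828125), 45.25791931152344) bar
[ 527.9 -190.4  135.7] [0.7 0.7 0. ] 45.243805585762026 130 [ 489.8 -231.7  120.1] [ 566.9 -148.4  143.3]
claw [[ 687.6  203.8  158.6]
 [ 981.1  282.7  412.3]
 [1237.2  417.5  672.7]]
top cap [460.   90.6  38.1] body [480.2  45.9  47.1] 65 267 dir 114.24872399362204 z max 63.81322161163621
tray ((500.96209716796875, 310.8055114746094), (163.289306640625, 129.97434997558594), 16.707542419433594)
shield ((589.311767578125, -253.8763427734375), (204.31915283203125, 219.06370544433594), 45.28192138671875) bar
[ 528.4 -194.9  135.9] [-0.7 -0.7  0. ] -135.08950627339485 111 [ 489.9 -232.3  120.6] [ 568.5 -155.9  146.4]
claw [[ 695.1  202.4  160. ]
 [ 980.4  309.1  391. ]
 [1125.1  417.8  675.5]]
shift [ 45.3 -51.4   5.6] spin 83.4 | heading now 23.4 tcp [ 257.8 -596.7  256.4] q7 [ 1.1  0.6  0.   1.5 -0.   1.  -0. ]
```

Emit:
{"op": "play_rows", "data": {
  "targets": [
    [0,45.3,-51.4,3,89],
    [0,45.3,-51.4,3,89],
    [0,45.3,-51.4,3,89],
    [0,45.3,-51.4,3,89],
    [0,45.3,-51.4,3,89],
    [0,45.3,-51.4,3,89],
    [0,45.3,-51.4,3,89],
    [0,45.3,-51.4,3,89],
    [0,45.3,-51.4,3,89],
    [0,45.3,-51.4,3,89]
  ]
}}

```text
clock: 2.0
eef_pos: [409.8, -131.3, 235.2]
tool_rot: [-3.141, -0.001, -1.062]
force: [1.9, -0.1, 0.3]
width: 85.5
gripper_force: 0.0
```

```bash
python3 -c "
from h import *
go([470,55,200],114)"
```

```text
shift [-13.34 -14.33   3.53] spin 5.2 | heading now -60.8 tcp [ 409.8 -131.3  235.2] q7 [-0.08  0.38  0.43  2.13 -0.25  0.68 -2.1 ]
```

Emit:
{"op": "play_rows", "data": {
  "targets": [
    [0,-13.3,-14.3,3.5,5.2],
    [0,-13.3,-14.3,3.5,5.2],
    [0,-13.3,-14.3,3.5,5.2],
    [0,-13.3,-14.3,3.5,5.2],
    [0,-13.3,-14.3,3.5,5.2],
    [0,-13.3,-14.3,3.5,5.2],
    [0,-13.3,-14.3,3.5,5.2]
  ]
}}

```text
clock: 2.7
eef_pos: [468.0, 51.8, 200.2]
tool_rot: [3.141, -0.001, -1.149]
force: [0.1, -0.4, -1.0]
width: 85.4
gripper_force: 0.0
```

```bash
cat > b.py <<'E'
from h import *
np.set_printoptions(precision=1,suppress=True)
import sys
p,d,P=look('wrist',sys.argv[1])
hsv=cv2.cvtColor(p,cv2.COLOR_RGB2HSV)
x,y,z=P[...,0],P[...,1],P[...,2]
box=(x>420)&(x<540)&(y>-20)&(y<140)&(z>8)&(z<70)
blue=box&(hsv[...,1]>130)&(hsv[...,0]>100); wh=box&(hsv[...,1]<90)&(hsv[...,2]>100)
b,w=np.mean(P[blue],0),np.mean(P[wh],0); a=(b-w)[:2]; a/=np.linalg.norm(a)
for m in (blue,wh):
    q=P[m]; t=(q[:,:2]-b[:2])@a; s=(q[:,:2]-b[:2])@[-a[1],a[0]]
    print(m.sum(),'along',np.percentile(t,[1,99]),'across',np.percentile(s,[1,99]),'z',np.percentile(q[:,2],[1,99]))
ang=np.degrees(np.arctan2(a[1],a[0])); print('cap',b,'body',w,'dir',ang)
q=P[wh]; s=np.percentile((q[:,:2]-b[:2])@[-a[1],a[0]],[1,99]).mean()
tip=b[:2]+a*np.percentile((P[blue][:,:2]-b[:2])@a,99)
print('tip',tip,'base',w[:2]+a*np.percentile((q[:,:2]-w[:2])@a,1))
g=tip-a*2; print('grasp',g); go([*g,45],ang)
E
python3 b.py w1.png
```

```text
1179 along [-12.5  13.6] across [-17.2  16.6] z [30.9 45.2]
5220 along [-81.7 -14.4] across [-24.9  26.7] z [12.2 54.8]
cap [462.3  88.7  40.6] body [485.1  40.2  47. ] dir 115.1339061906061
tip [456.5 101. ] base [497.   14.7]
grasp [457.4  99.2]
shift [-4.8 -1.  15.5] spin -1.0 | heading now -65.9 tcp [468.1  51.5 200.3] q7 [-0.5  0.5  0.4  2.1 -0.3  0.6 -2.5]
```

View pics/w1.png

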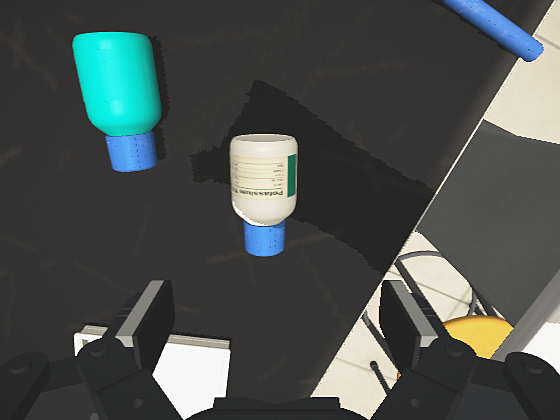

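The white bottle is centred at px (264,190) with its blue cap at (264,240), and the teal one sits at upper left. I'll go down over the cap end.

Emit:
{"op": "play_rows", "data": {
  "targets": [
    [0,-4.8,-1.0,4,-1],
    [0,-4.8,-1.0,9,-1],
    [0,-4.8,-1.0,13,-1],
    [0,-4.8,-1.0,15.9,-1],
    [0,-4.8,-1.0,15.9,-1],
    [0.3,-4.8,-1.0,15.9,-1],
    [0.5,-4.8,-1.0,15.9,-1],
    [0.5,-4.8,-1.0,15.9,-1]
  ]
}}

```text
clock: 3.55
eef_pos: [458.8, 100.8, 42.7]
tool_rot: [-3.138, -0.001, -1.13]
force: [0.2, 1.4, 1.0]
width: 44.5
gripper_force: 1.5
```

Emit:
{"op": "play_rows", "data": {
  "targets": [
    [0.7,0,0,0,0],
    [0.7,0,0,0,0],
    [0.7,0,0,0,0],
    [0.7,0,0,0,0],
    [0.7,0,0,0,0]
  ]
}}

```text
clock: 4.05
eef_pos: [458.7, 101.3, 42.6]
tool_rot: [-3.138, -0.001, -1.129]
force: [-1.3, 0.2, 8.7]
width: 33.7
gripper_force: 58.7
```

Emit:
{"op": "play_rows", "data": {
  "targets": [
    [0.7,0,0,-1,0],
    [0.7,0,0,-2,0],
    [0.7,0,0,-3,0],
    [0.7,0,0,-4,0],
    [0.7,0,0,-5,0],
    [0.7,0,0,-5,0],
    [0.7,0,0,-5,0]
  ]
}}

```text
clock: 4.75
eef_pos: [457.7, 101.1, 91.2]
tool_rot: [-3.141, -0.0, -1.129]
force: [-0.3, -0.1, -2.1]
width: 33.6
gripper_force: 59.8
```

```bash
cat > v.py <<'E'
from h import *
np.set_printoptions(precision=1,suppress=True)
import sys
p,d,P=look('wrist',sys.argv[1]); T=tool()
hsv=cv2.cvtColor(p,cv2.COLOR_RGB2HSV)
Q=(P-T[:3,3])@T[:3,:3]   # tool coords
for r in ctrl.trace('wrist','bottle')[:4]:
    m=r['pixels']; q=Q[m]; q=q[~np.isnan(q[:,0])]; sat=hsv[m].mean(0)
    print(round(r['confidence'],2),r['bbox'],sat,'tool med',np.median(q,0),'lo',np.percentile(q,2,axis=0),'hi',np.percentile(q,98,axis=0),'z lo',np.percentile(P[m][:,2],2))
print(ctrl.read_state()['width'],T[:3,3])
E
python3 v.py w2.png
```

```text
0.74 [203.7, 43.1, 365.6, 324.2] [ 41.7  59.5 178. ] tool med [62.7  1.1 -6.1] lo [  3.2 -22.1 -10.8] hi [94.1 25.   8.7] z lo nan
33.61557816338094 [457.5 101.   90.9]
```

View pics/w2.png

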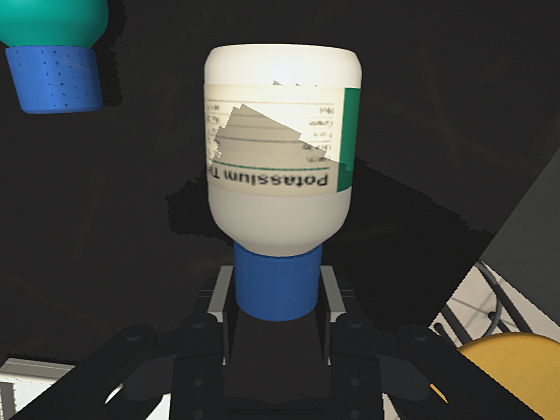

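Bottle is held by the cap, still level. I'll ease the grip slightly so that it swings down between the pads, with its base caught low by the bench.

Emit:
{"op": "play_rows", "data": {
  "targets": [
    [0.65,0,0,1.5,0],
    [0.65,0,0,2.5,0],
    [0.62,0,0,2.5,0]
  ]
}}

```text
clock: 5.15
eef_pos: [456.5, 100.6, 64.5]
tool_rot: [3.138, 0.001, -1.13]
force: [-0.0, -0.4, -1.5]
width: 33.8
gripper_force: 60.1
```

Emit:
{"op": "play_rows", "data": {
  "targets": [
    [0.61,0,0,0,0],
    [0.61,0,0,0,0]
  ]
}}

```text
clock: 5.35
eef_pos: [457.7, 100.8, 66.1]
tool_rot: [-3.141, -0.0, -1.13]
force: [1.0, 0.8, -1.5]
width: 33.9
gripper_force: 60.1
```

Emit:
{"op": "play_rows", "data": {
  "targets": [
    [0.6,0,0,0,0]
  ]
}}

```text
clock: 5.45
eef_pos: [457.9, 101.0, 66.3]
tool_rot: [-3.141, -0.0, -1.13]
force: [0.9, -0.9, -1.8]
width: 34.7
gripper_force: 40.2
```

Emit:
{"op": "play_rows", "data": {
  "targets": [
    [0.59,0,0,0,0]
  ]
}}

```text
clock: 5.55
eef_pos: [457.8, 101.0, 66.3]
tool_rot: [-3.141, -0.0, -1.129]
force: [0.5, -0.1, -1.7]
width: 34.9
gripper_force: 19.1
```

Emit:
{"op": "play_rows", "data": {
  "targets": [
    [0.58,0,0,0,0]
  ]
}}

```text
clock: 5.65
eef_pos: [457.9, 101.0, 66.2]
tool_rot: [-3.141, -0.0, -1.129]
force: [-1.3, -0.3, -1.4]
width: 36.0
gripper_force: 1.4
```

Emit:
{"op": "play_rows", "data": {
  "targets": [
    [0.585,0,0,0,0]
  ]
}}

```text
clock: 5.75
eef_pos: [457.9, 101.0, 66.2]
tool_rot: [-3.141, -0.0, -1.129]
force: [0.0, 0.3, -0.6]
width: 35.5
gripper_force: 6.9
```

```bash
python3 v.py w3.png
```

```text
0.58 [0.0, 0.0, 83.6, 120.2] [100.1 183.3 164.2] tool med [ 94.2 -89.2  27.7] lo [  73.7 -101.1   20.4] hi [113.4 -79.   47.1] z lo nan
35.61933634248724 [457.8 101.   66.1]
```

View pics/w3.png

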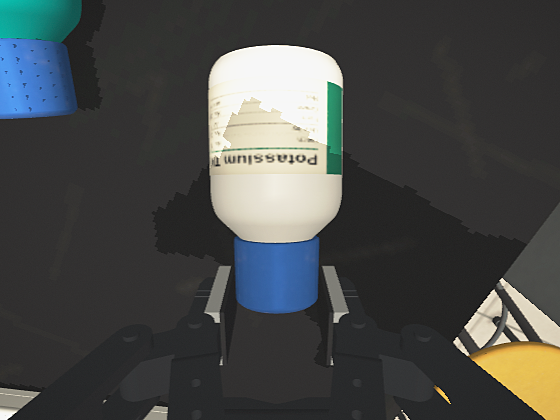

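Base has swung down to the bench and the bottle is tilted. At about 7 N it pivots, so I raise slowly with that light grip.

Emit:
{"op": "play_rows", "data": {
  "targets": [
    [0.585,0,0,-0.6,0],
    [0.585,0,0,-1.2,0],
    [0.585,0,0,-1.8,0],
    [0.585,0,0,-2.4,0],
    [0.585,0,0,-3.0,0],
    [0.585,0,0,-3.6,0],
    [0.585,0,0,-4.2,0],
    [0.585,0,0,-4.8,0],
    [0.585,0,0,-4.8,0]
  ]
}}

```text
clock: 6.75
eef_pos: [458.0, 101.1, 114.7]
tool_rot: [-3.14, -0.0, -1.129]
force: [0.6, -0.5, -1.2]
width: 36.0
gripper_force: 6.0
```

```bash
cat > w.py <<'E'
from h import *
import sys
np.set_printoptions(precision=1,suppress=True)
p,d,P=look('wrist',sys.argv[1]); T=tool(); hsv=cv2.cvtColor(p,cv2.COLOR_RGB2HSV)
Q=(P-T[:3,3])@T[:3,:3]
near=(abs(Q[...,1])<35)&(Q[...,0]>-30)&(Q[...,0]<120)&(P[...,2]>5)
blue=near&(hsv[...,1]>130)&(hsv[...,0]>100); wh=near&(hsv[...,1]<90)&(hsv[...,2]>110)
for m in (blue,wh):
    if m.sum(): print(m.sum(),np.percentile(Q[m],[2,50,98],axis=0))
# side-ish profile: top line of the body along tool x in central strip
s=wh&(abs(Q[...,1])<4); q=Q[s]; o=np.argsort(q[:,0]); q=q[o][::max(1,len(q)//14)]; print(q[:,[0,2]].tolist())
print(T[:3,3])
E
python3 w.py w4.png
```

```text
6261 [[-11.3 -15.7  10.3]
 [ 10.6  -0.1  14. ]
 [ 21.8  15.6  35. ]]
8196 [[  3.6 -24.  -13.7]
 [ 25.7  -0.6  46.7]
 [ 42.   24.   94.5]]
[[16.503826364083107, 11.250471724379297], [23.709195103434084, 39.02937142224362], [25.606943219322957, 40.599071309828844], [27.443456955069777, 41.01536381839892], [29.382299901631153, 42.55989914649444], [31.108844783319, 44.827475529351126], [32.86136351918965, 47.16079759638673], [34.365008241269344, 48.803089884657574], [35.60230903207864, 56.89204529077618], [36.71613247557216, 60.47698726691362], [37.988409288695095, 65.82133837078209], [39.17158147324391, 72.0954813307188], [40.66277007909915, 80.23928154073492], [42.150258002048076, 86.73894821837528], [43.55138701451682, 97.67541710362498]]
[457.8 101.1 114.3]
```

View pics/w4.png

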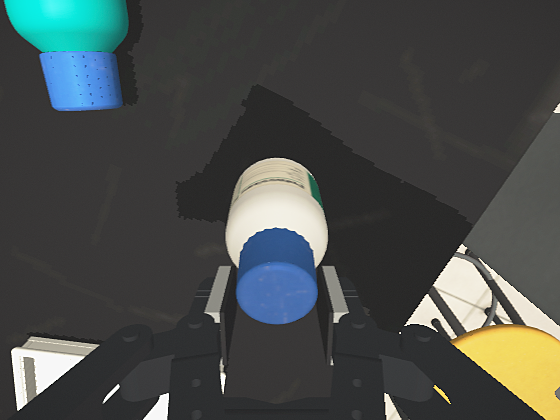

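Bottle hangs about 10° off upright with the base almost on the bench. I'll grip firmly, lift and carry it.

Emit:
{"op": "play_rows", "data": {
  "targets": [
    [0.6,0,0,0,0],
    [0.6,0,0,0,0],
    [0.6,0,0,-1.5,0],
    [0.6,0,0,-3,0],
    [0.6,0,0,-5,0],
    [0.6,0,0,-5,0]
  ]
}}

```text
clock: 7.4
eef_pos: [458.8, 101.0, 165.4]
tool_rot: [-3.138, -0.001, -1.13]
force: [1.0, 0.3, -2.4]
width: 34.6
gripper_force: 25.0
```

```bash
python3 -c "
from h import *
go([493,313,164],-35)"; python3 w.py w5.png
```

```text
shift [-17.71 -12.14   0.17] spin -29.7 | heading now -64.7 tcp [458.8 101.  165.4] q7 [-0.56  0.55  0.4   2.11 -0.41  0.55 -2.56]
6270 [[-11.1 -16.2   9.9]
 [ 10.7  -0.5  13.6]
 [ 21.9  15.2  34.6]]
8117 [[  2.2 -24.2 -14.2]
 [ 25.5  -1.1  46.3]
 [ 41.6  23.4  94.6]]
[[21.785980653751484, 38.898919222754266], [23.8973496254592, 37.34506209203503], [25.559553739923405, 40.838031974190486], [27.398842870372736, 41.28048534362245], [29.269488759742085, 43.06359964223859], [30.942012210971228, 44.024185418561686], [32.5735229757065, 46.725984838338114], [34.09473670992245, 49.99341229482139], [35.26365792357805, 52.96127358609708], [36.35140951478374, 60.27098244713433], [37.64162008596101, 63.436437642478246], [39.00451479522917, 73.33961367244795], [40.22357215715678, 77.75215239849166], [41.639642657049656, 87.11017759144585], [43.10824930182633, 97.6672702454188]]
[458.2 101.1 164.4]
```

Emit:
{"op": "play_rows", "data": {
  "targets": [
    [0.6,-1,-0.7,0,-2],
    [0.6,-3,-2,0,-6],
    [0.6,-5.2,-3.5,0,-10],
    [0.6,-7.5,-5.1,0,-14],
    [0.6,-9.8,-6.7,0,-18],
    [0.6,-12.1,-8.3,0,-22],
    [0.6,-14.3,-9.8,0,-25],
    [0.6,-16.3,-11.2,0,-28],
    [0.6,-17.7,-12.1,0,-30],
    [0.6,-17.7,-12.1,0,-30]
  ]
}}

```text
clock: 8.45
eef_pos: [490.5, 316.0, 162.7]
tool_rot: [-3.141, 0.002, -0.601]
force: [-0.8, -0.2, -1.5]
width: 34.9
gripper_force: 25.0
```

```bash
python3 -c "
from h import *
go([493,313,164],-35)
p,d,P=look('top')
x,y,z=P[...,0],P[...,1],P[...,2]
m=(x>400)&(x<600)&(y>220)&(y<400)&(z>-5)&(z<26)&(cv2.cvtColor(p,cv2.COLOR_RGB2HSV)[...,2]>150)
p,d,P=look('wrist','w6.png')"; python3 w.py w6.png
```

```text
shift [ 0.38  0.11 -0.13] spin 0.6 | heading now -34.4 tcp [490.5 316.  162.7] q7 [-0.8   0.67  0.29  1.8  -0.28  0.71 -2.53]
6318 [[-12.3 -15.4  11.1]
 [  9.7   0.   14.9]
 [ 20.7  16.   35.9]]
9657 [[  3.2 -28.8 -12.2]
 [ 27.8  -1.   51. ]
 [ 97.   25.8 156.2]]
[[9.235061875355711, -47.68979870275616], [22.85255079834782, 42.03653326216096], [24.954689060483787, 43.148024630456526], [27.194008624152687, 43.907027114771054], [29.23190139860023, 45.27437970106931], [31.240253897728504, 48.33449393992826], [32.93125540604425, 49.381695500848316], [34.312406956859014, 53.29171711165769], [35.54360876376607, 63.94423551114113], [37.23803265368984, 70.02323812735506], [38.697773918535106, 75.42456034358602], [40.27900874520528, 86.2300512424698], [42.00084957005864, 98.29662735839781], [82.31892494611577, 143.5702438414405], [88.76400646288752, 144.46596148198657]]
[491.  311.  163.4]
```

View pics/w6.png

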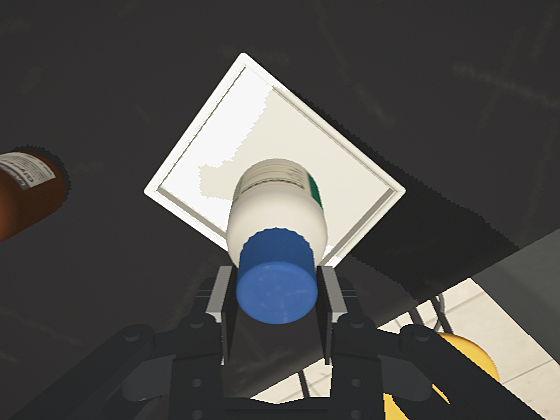

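Bottle hangs over the tray's middle (tray centre ≈ px (275,190)), so I lower it.

Emit:
{"op": "play_rows", "data": {
  "targets": [
    [0.6,0.2,0,1,0],
    [0.6,0.2,0,2,0],
    [0.6,0.2,0,3,0],
    [0.6,0.2,0,3.6,0],
    [0.6,0.2,0,4,0],
    [0.6,0.2,0,4.2,0],
    [0.6,0.2,0,4.2,0]
  ]
}}

```text
clock: 9.3
eef_pos: [493.1, 311.5, 121.8]
tool_rot: [3.141, 0.0, -0.606]
force: [-0.4, -0.5, -1.4]
width: 34.2
gripper_force: 25.1
```

Emit:
{"op": "play_rows", "data": {
  "targets": [
    [0.6,0,0,0.2,0],
    [0.585,0,0,0.3,0],
    [0.585,0,0,0.4,0]
  ]
}}

```text
clock: 9.6
eef_pos: [493.2, 311.6, 118.1]
tool_rot: [-3.141, -0.0, -0.606]
force: [-0.2, 0.7, -2.2]
width: 35.6
gripper_force: 7.5
```

Emit:
{"op": "play_rows", "data": {
  "targets": [
    [0.585,0,0,0.2,0],
    [0.585,0,0,0.4,0],
    [0.585,0,0,0.4,0]
  ]
}}

```text
clock: 9.9
eef_pos: [495.7, 311.6, 115.9]
tool_rot: [-3.137, -0.003, -0.607]
force: [1.4, -1.4, 8.6]
width: 35.3
gripper_force: 8.9
```

```bash
python3 w.py w7.png
```

```text
6364 [[-11.3 -14.7   9.9]
 [ 10.4   1.   13. ]
 [ 21.3  16.6  34.7]]
8343 [[  2.8 -31.2  14.2]
 [ 31.2   1.   54.6]
 [ 95.4  29.  110.7]]
[[21.02697100446103, 39.39178457753829], [23.40973457566206, 39.70057472273669], [25.45498896493263, 40.88281277538033], [27.545206836940494, 43.38987445632646], [29.56553485290818, 44.78470627834788], [31.52911843933909, 46.417836963820825], [33.05999962203006, 51.226838649677276], [34.22651413731182, 55.98712788759095], [35.55429901785738, 64.5467777103056], [37.21533940081396, 77.61277273022195], [38.45264016809298, 84.62923649516392], [39.88442343351157, 91.55322899392415], [80.55426783956254, 99.68963136899902], [83.80758914706749, 97.16209099366172], [88.57425865598529, 97.45132419524191]]
[495.6 311.7 115.9]
```

Emit:
{"op": "play_rows", "data": {
  "targets": [
    [0.58,0,0,0,0],
    [0.575,0,0,0,0],
    [0.57,0,0,0,0],
    [0.56,0,0,0,0],
    [0.54,0,0,0,0],
    [0.5,0,0,0,0],
    [0.4,0,0,0,0],
    [0.2,0,0,0,0],
    [0.2,0,0,0,0],
    [0.2,0,0,0,0]
  ]
}}

```text
clock: 10.95
eef_pos: [493.1, 311.5, 114.0]
tool_rot: [-3.142, -0.0, -0.606]
force: [0.3, 1.1, 0.2]
width: 68.1
gripper_force: 0.0
```

Emit:
{"op": "play_rows", "data": {
  "targets": [
    [0.1,0,0,-2,0],
    [0,0,0,-5,0],
    [0,0,0,-9,0],
    [0,0,0,-13,0],
    [0,0,0,-13,0]
  ]
}}

```text
clock: 11.45
eef_pos: [496.3, 312.8, 249.5]
tool_rot: [-3.132, -0.004, -0.606]
force: [0.2, 0.9, -0.1]
width: 85.3
gripper_force: 0.0
```

```bash
cat > c.py <<'E'
from h import *
np.set_printoptions(precision=1,suppress=True)
for n,f in (('wrist','w8.png'),('scene','s8.png')):
    p,d,P=look(n,f); hsv=cv2.cvtColor(p,cv2.COLOR_RGB2HSV); x,y,z=np.moveaxis(P,-1,0)
    near=(np.hypot(x-503,y-305)<110)
    cap=near&(hsv[...,1]>130)&(hsv[...,0]>100)&(z>60)&(z<115)
    top=cap&(z>np.nanpercentile(z[cap],97)-4)
    print(n,'cap top',np.nanmean(P[top],0),cap.sum(),'z',np.nanpercentile(z[cap],[2,50,98]))
    bo=near&(hsv[...,1]<90)&(z>32)&(z<70); print('body',np.nanpercentile(P[bo],[2,50,98],axis=0) )
    t=near&(z<28)&(z>14)&(hsv[...,2]>150)
    print('rim',cv2.minAreaRect(P[t][:,:2].astype(np.float32)))
go([528,-195,230],45)
a=cv2.imread('pics/w8.png'); b=cv2.resize(cv2.imread('pics/s8.png')[200:360,180:320],None,fx=2.6,fy=2.6)
o=np.zeros((420,560+b.shape[1],3),np.uint8); o[:,:560]=a; o[:b.shape[0],560:]=b[:420]
cv2.imwrite('pics/v8.png',cv2.resize(o,None,fx=.85,fy=.85))
E
python3 c.py
```

```text
wrist cap top [507.9 300.8 101.1] 1657 z [ 80.8 101.  102.6]
body [[487.3 275.   36.5]
 [521.9 289.   65. ]
 [533.7 324.7  69.8]]
rim ((498.58282470703125, 306.89105224609375), (155.54664611816406, 125.80219268798828), 16.63518524169922)
scene cap top [505.4 303.9 102.5] 172 z [ 81.4 101.  104.8]
body [[480.  287.4  33.6]
 [492.1 320.2  57.2]
 [526.6 330.3  69.6]]
rim ((498.31817626953125, 308.5296936035156), (156.5098876953125, 128.16116333007812), 16.747343063354492)
shift [31.7 39.7  1.4] spin -79.7 | heading now -34.7 tcp [493.3 311.8 244.9] q7 [-0.8  0.6  0.3  1.7 -0.2  0.9 -2.6]
```

View pics/v8.png

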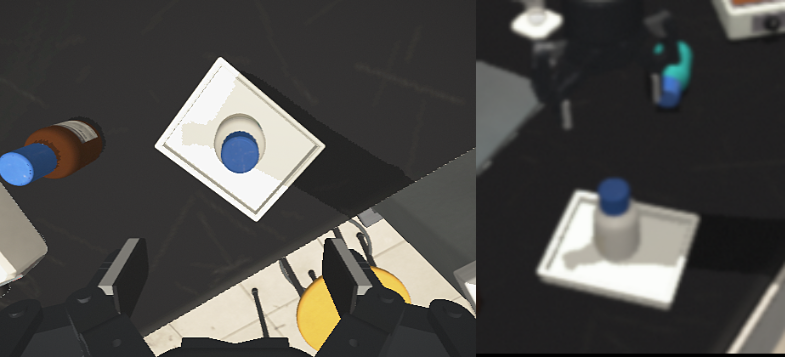

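Bottle stands upright, near the tray's centre (cap top at z≈102, as expected). Now to the handle.

Emit:
{"op": "play_rows", "data": {
  "targets": [
    [0,31.7,39.7,0,-80],
    [0,31.7,39.7,0,-80],
    [0,31.7,39.7,0,-80],
    [0,31.7,39.7,0,-80],
    [0,31.7,39.7,0,-80],
    [0,31.7,39.7,0,-80],
    [0,31.7,39.7,0,-80],
    [0,31.7,39.7,0,-80],
    [0,31.7,39.7,0,-80],
    [0,31.7,39.7,0,-80]
  ]
}}

```text
clock: 12.55
eef_pos: [525.8, -188.2, 242.3]
tool_rot: [-3.138, 0.001, 0.795]
force: [0.8, -0.3, -0.6]
width: 85.3
gripper_force: 0.0
```

```bash
python3 -c "
from h import *
go([528,-195,245],45)"
```

```text
shift [-0.33  0.63 -0.27] spin 0.5 | heading now 45.5 tcp [ 525.8 -188.2  242.3] q7 [ 0.32  0.51 -0.03  1.79  0.02  0.84 -0.5 ]
```

Emit:
{"op": "play_rows", "data": {
  "targets": [
    [0,0,0,0,0],
    [0,0,0,0,0]
  ]
}}

```text
clock: 12.75
eef_pos: [525.6, -187.9, 242.2]
tool_rot: [-3.139, 0.001, 0.786]
force: [-0.0, 0.7, -1.0]
width: 85.5
gripper_force: 0.0
```

```bash
cat > g.py <<'E'
from h import *
np.set_printoptions(precision=1,suppress=True)
p,d,P=look('wrist','w9.png'); x,y,z=np.moveaxis(P,-1,0)
near=np.hypot(x-528,y+195)<75
g=near&(z>128)&(z<150)&(p.max(-1)<90); q=P[g]
r=cv2.minAreaRect(q[:,:2].astype(np.float32)); print(g.sum(),r,'z',np.percentile(q[:,2],[2,50,98]),q.mean(0))
v=q-q.mean(0); vt=np.linalg.svd(v,full_matrices=False)[2][0]; a=np.degrees(np.arctan2(vt[1],vt[0])); print('bar heading',a)
t=v@vt; mid=q.mean(0)+vt*(np.percentile(t,1)+np.percentile(t,99))/2; print('mid',mid,t.min(),t.max())
go([*mid[:2],128],a)
E
python3 g.py
```

```text
2517 ((529.9801025390625, -195.36277770996094), (105.8533935546875, 11.85211181640625), 45.17386245727539) z [130.8 138.4 140.3] [ 533.8 -190.8  137.8]
bar heading -134.73068348291525
mid [ 530.9 -193.7  137.9] -47.164439209852496 58.67065607499532
shift [-0.2  0.9 11.4] spin -0.0 | heading now 45.2 tcp [ 526.  -185.9  242.5] q7 [ 0.3  0.5 -0.   1.8  0.   0.8 -0.5]
```

View pics/w9.png

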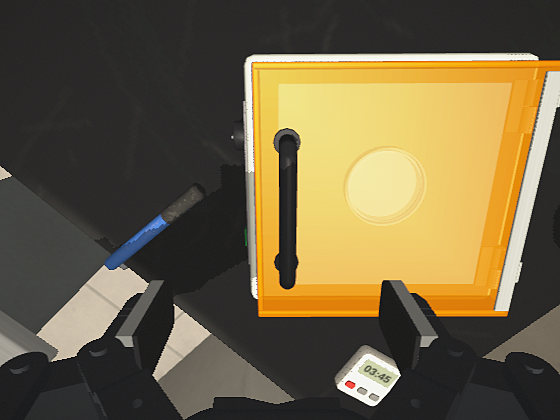

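Black bar spans px (288,135)–(288,285), heading 45°. I descend and close on it.

Emit:
{"op": "play_rows", "data": {
  "targets": [
    [0,-0.2,0.85,3,0],
    [0,-0.2,0.85,6,0],
    [0,-0.2,0.85,8.5,0],
    [0,-0.2,0.85,9.7,0],
    [0,-0.2,0.85,9.7,0],
    [0.5,-0.2,0.85,9.7,0],
    [0.7,-0.2,0.85,9.7,0],
    [0.8,-0.2,0.85,9.7,0],
    [0.8,-0.2,0.85,9.7,0]
  ]
}}

```text
clock: 13.7
eef_pos: [532.0, -194.1, 147.8]
tool_rot: [3.14, -0.001, 0.79]
force: [0.3, 0.0, -1.2]
width: 28.1
gripper_force: 0.0
```

Emit:
{"op": "play_rows", "data": {
  "targets": [
    [0.85,0,0,0,0],
    [0.9,0,0,0,0],
    [1,0,0,0,0],
    [1,0,0,0,0],
    [1,0,0,0,0]
  ]
}}

```text
clock: 14.2
eef_pos: [530.7, -193.0, 147.5]
tool_rot: [-3.139, 0.0, 0.791]
force: [-2.8, 2.5, 6.3]
width: 9.5
gripper_force: 58.6
```

Emit:
{"op": "play_rows", "data": {
  "targets": [
    [1,0,0.33,-0.81,0],
    [1,0,0.67,-1.63,0],
    [1,0,1.07,-2.41,0],
    [1,0,1.47,-3.2,0],
    [1,0,1.94,-3.95,0],
    [1,0,2.41,-4.69,0],
    [1,0,2.94,-5.39,0],
    [1,0,3.47,-6.09,0],
    [1,0,4.07,-6.74,0],
    [1,0,4.66,-7.39,0]
  ]
}}

```text
clock: 15.2
eef_pos: [562.3, -224.2, 221.3]
tool_rot: [-3.134, 0.001, 0.791]
force: [-6.0, 6.9, 4.7]
width: 9.6
gripper_force: 58.5
```

Emit:
{"op": "play_rows", "data": {
  "targets": [
    [1,0,0.65,-0.6,0],
    [1,0,1.29,-1.2,0],
    [1,0,1.99,-1.74,0],
    [1,0,2.68,-2.28,0],
    [1,0,3.42,-2.76,0],
    [1,0,4.16,-3.23,0],
    [1,0,4.94,-3.64,0],
    [1,0,5.72,-4.05,0],
    [1,0,6.53,-4.4,0],
    [1,0,7.34,-4.74,0]
  ]
}}

```text
clock: 16.2
eef_pos: [616.7, -278.1, 271.5]
tool_rot: [-3.142, -0.001, 0.79]
force: [-5.6, 4.0, 8.2]
width: 9.4
gripper_force: 61.1
```

Emit:
{"op": "play_rows", "data": {
  "targets": [
    [1,0,0,0,0],
    [1,0,0,0,0],
    [1,0,0,0,0],
    [1,0,0,0,0],
    [1,0,0,0,0]
  ]
}}

```text
clock: 16.7
eef_pos: [616.6, -278.0, 271.4]
tool_rot: [3.141, -0.001, 0.79]
force: [-6.5, 3.9, 11.2]
width: 9.4
gripper_force: 61.5
```

```bash
python3 - <<'E'
from h import *
np.set_printoptions(precision=3,suppress=True)
s=ctrl.read_state(); print(s['eef_pos'],s['force'],s['width'],s['gripper_force'],s['qd'])
# shield angle from the bar's displacement (bar at grasp, tool stays vertical)
d=s['eef_pos']-np.array([530.7,-193.0,147.5]); f=(d[0]-d[1])/2**.5
print('disp',f,d[2],'angle',np.degrees(np.arctan2(68+d[2],190-f))-19.7)
n=np.array([1,-1])/2**.5; l=np.array([1,1])/2**.5
for c in ('top','scene','wrist'):
    p,d,P=look(c,f'f_{c}.png'); h=cv2.cvtColor(p,cv2.COLOR_RGB2HSV); x,y,z=np.moveaxis(P,-1,0)
    # hinge point in world: bar start + 190 rear
    hx=np.array([530,-195])+190*n
    a=(P[...,:2]-hx)@n; b=(P[...,:2]-hx)@l
    m=(abs(b)<100)&(a>-200)&(a<10)&(z>105)&(z<260)&(h[...,0]<25)&(h[...,1]>100)
    if m.sum()>30:
        k=np.polyfit(a[m],z[m],1); print(c,m.sum(),'slope deg',np.degrees(np.arctan(-k[0])))
p=cv2.imread('pics/f_scene.png')[140:360,190:400]; q=cv2.imread('pics/f_wrist.png')
o=np.zeros((420,960,3),np.uint8); o[:,:560]=q; p=cv2.resize(p,(400,419)); o[:419,560:]=p
cv2.imwrite('pics/f.png',cv2.resize(o,(800,350)))
E
```

```text
[ 616.623 -277.995  271.364] [-6.466  3.892 11.201] 9.412028576600925 61.472033858299255 [-0.001 -0.001  0.    -0.001  0.002  0.002 -0.001]
disp 120.85701728146071 123.86363683270861 angle 50.482072169188044
top 610 slope deg 43.914960050500746
scene 1169 slope deg 45.625322499300935
wrist 54228 slope deg 47.14642261941439
```

View pics/f.png

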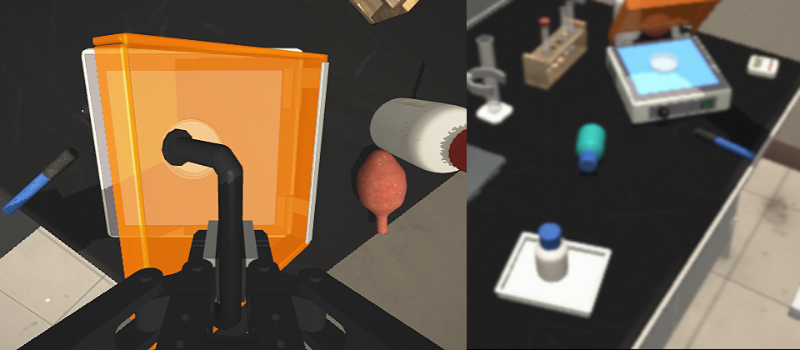

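```bash
python3 - <<'E'
from h import *
n=np.array([1,-1])/2**.5; l=np.array([1,1])/2**.5; hx=np.array([530,-195])+190*n
for c in ('wrist','top','scene'):
    p,d,P=look(c); h=cv2.cvtColor(p,cv2.COLOR_RGB2HSV); z=P[...,2]
    a=(P[...,:2]-hx)@n; b=(P[...,:2]-hx)@l
    m=(abs(b)<75)&(a>-160)&(a<10)&(z>100)&(z<260)&(h[...,0]<25)&(h[...,1]>100)
    A,B,Z=a[m],b[m],z[m]; best=None; rng=np.random.default_rng(0)
    for th in np.arange(30,70,.25):  # Hough: plane parallel to hinge line
        t=np.radians(th); o=Z*np.cos(t)+A*np.sin(t); H,e=np.histogram(o,np.arange(0,200,2))
        k=H.argmax(); best=max(best or (0,),(H[k],th,e[k]))
    print(c,m.sum(),best,'expected offset ~',66*np.cos(np.radians(best[1]))+30)
    if c=='wrist':
        # bar: dark points near the grip
        g=(p.max(-1)<70)&(abs(b)<75)&(a>-130)&(a<-30)&(z>215)&(z<270)
        print('bar-ish',[np.percentile(v[g],[5,50,95]).round(1) for v in (a,b,z)])
E
```

```text
wrist 39324 (np.int64(30692), np.float64(50.5), np.int64(70)) expected offset ~ 71.98116253833243
bar-ish [array([-98.5, -71.7, -63.7]), array([-40.9,  21. ,  52.7]), array([237.7, 259.4, 262.5])]
top 420 (np.int64(110), np.float64(50.5), np.int64(70)) expected offset ~ 71.98116253833243
scene 871 (np.int64(350), np.float64(50.25), np.int64(68)) expected offset ~ 72.20297413071859
```

The top face fits a plane at 50.5° in all views, the bottle is upright and the arm is still, so I hand in.

```bash
python3 -c "
from h import *
print(ctrl.finish_job())"
```

```text
the job is handed in; nothing more can be done
None
```

The white bottle stands upright and released in the spill tray, and the gripper is holding the amber shield by its handle at about 50.5°; I handed the job in at about 17 s, and no verdict came back.

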